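# Set the table caddy from the refill rail, in the same order

## Task

The sauce bottle, salt shaker, spice shaker and tea box have been refilled and stand in the coloured cups of the steel refill rail; move all four into the wooden serving caddy, one to a pocket, standing upright on the pocket floors and in the same left-to-right order (as you face the counter) as their cups stand in the rail. Tip none of them over, and leave the drinking glass standing where it is.

Things in the scene. Friction and masses are not known exactly. Their poses are not given: they have to be found in the camera images.
- sauce_bottle: Sauce bottle, reddish, dark brown round cap. Flat body 47 mm (its x) by 78 mm (its y), 188 mm tall, about 0.4 kg. The cap, a cylinder of 43 mm diameter 161 to 188 mm above the underside, is good to grip from above. Origin: centre of its underside; z up. Starts upright in the red cup, its y (long side) within 0.12 rad of the cup's x direction, either way round.
- salt_shaker: Salt shaker, round, at most 44 mm diameter up to 74 mm height, above that a grey domed cap of 34 mm diameter; 90 mm tall, about 0.1 kg. Origin: centre of its underside; z up; any yaw. White contents behind clear sides. Starts upright in the white cup.
- spice_shaker: Spice shaker, round, at most 44 mm diameter up to 74 mm height, above that a grey domed cap of 34 mm diameter; 90 mm tall, about 0.1 kg. Origin: centre of its underside; z up; any yaw. Grey-brown contents behind clear sides. Starts upright in the brown cup.
- tea_box: Green cardboard tea box, 46 mm (its x) by 59 mm (its y), 100 mm tall (firm up to 97 mm), about 0.06 kg. Origin: centre of its underside; z up. Starts upright in the green cup, its y (59 mm) within 0.15 rad of the cup's x direction, either way round.
- sauce_cup: Red plastic cup, in which the sauce bottle starts. Like all four cups: shallow, open, 108 (its x) x 80 (its y) mm outside, 96 x 68 inside, rim 23 and inner floor 5 mm above its origin, the centre of its underside, at z = 0.006. Fixed, not removable.
- salt_cup: White plastic cup, in which the salt shaker starts. Size and frame as the red cup. The four stand side by side in one straight row, 84 mm centre to centre, in shuffled order, in a low fixed steel tray (the refill rail, rim 20 mm high); all share its heading: x away from the robot, y to the left along the row, z up.
- spice_cup: Dark brown plastic cup, in which the spice shaker starts. Otherwise as the red and white cups: fixed, inner floor 5 mm above its origin (z = 0.011).
- tea_cup: Green plastic cup, in which the tea box starts. Otherwise as the red and white cups: fixed, inner floor 5 mm above its origin (z = 0.011).
- caddy: Serving caddy: fixed pale wooden block, 120 (its x) x 346 (y) mm, top at z = 42 mm, steel loop 19 mm out at each end. Four equal open pockets, each 96 (x) x 64 (y) mm, floor at z = 14 mm, centred at x = 0, y = +126, +42, -42, -126 mm in its frame, leftmost first. Origin: centre of its underside, on the worktop; x away from the robot, y left along the row, z up.
- tumbler_b: Bystander: empty clear drinking glass, 81 mm diameter, 91 mm tall, standing behind the caddy's right end. Origin: centre of its underside; leave it where it is.

How it is judged:
By the outcome, as a careful person would: the job done as asked, in the order asked, and still so for the second after the job is handed in, with the robot touching nothing.
It also fails if it takes over 112 s, if anything falls off the work surface, if the arm or the gripper's body presses on something with over 40 N, if the wrist force passes 120 N, or if a joint passes its speed limit or range.

## Robot

A 6-joint arm with a two-finger parallel gripper is mounted at the origin on a cart in front of the work surface, level with it; the furniture and walls round the work are solid. World frame = base frame: x ahead of the robot, y to its left, z up, the work surface at z = 0. Lengths are in m, angles in rad, forces in N, time in s.
With the tool pointing down it reaches from about 0.35 to 0.975 m from the base axis. Payload 4.9 kg.
Tool frame: the origin (TCP) lies midway between the tips of the shut fingers; the grasp point (between the pads) lies 19 mm behind it; z points along the fingers, y is the line along which they close (so a half turn about z gives the same grasp; the last joint's range is limited). The gripper opens to 85 mm and grips with 20 to 120 N. Pads are 22 mm wide; open, the fingers measure 114 mm over their backs; the gripper's body (76 mm by 85 mm) begins 54 mm behind the grasp point. The pads swing forward as they close: fully open they stand 13 mm farther back than shut.
Start: joints at [-1.276, 0.053, 1.613, -0, 1.476, -0.119], TCP at [0.251, -0.572, 0.231] pointing down, gripper open.
Joint ranges: [-3.01, 3.01], [-1.01, 2.22], [0.06, 2.58], [-1.02, 4.17], [0.09, 2.62], [-3.14, 3.14]. Speed limits (rad/s): [2.57, 2.57, 3.14, 3.14, 3.14, 3.14].

## Interface

Orientations are given as a unit quaternion [w, x, y, z].
In Python, from plant import manip gives the robot as it stands.
- The arm moves only by the tool move_arm, never from a script. Its argument "increments" is one flat list of numbers, 5 for each row, row after row: the shift along the tool's x, y, z in mm, then the turn about the tool's z in rad, then the opening, from 0 (shut) to 1 (fully open). In form: [tx, ty, tz, spin, jaw, tx, ty, tz, spin, jaw, ...]. A call has 1 to 8 rows; each row shifts and turns the commanded pose from where the row before left it, along the tool's axes as they then stand; what a row does not reach is not made up. A row lasts 1/12 s, in which the tool goes at most 41.7 mm and 7.16 degrees, less where a joint would pass 70% of its speed; a pose out of reach is approached as far as the arm can. A call with a gripper value outside its range is refused whole. The fingers move at their own pace and stop on an object; the grip force is fixed at half the most. Time passes only in rows, so rows that do not move let the fingers close. It gives the time, the measured TCP pose, the force, the opening and the grip force at its end, in the units of the state.
- manip.state(): the state, without advancing time (a new reading comes with each control period).
- manip.grab_frame(name): name is "scene" or "top" or "wrist"; returns a dict with "image" (480x640x3 uint8, blue, green, red), "fov_y" (degrees; the focal length in pixels is half the picture's height over the tangent of half this angle, whatever the lens; pixels are square), "cx", "cy" (the principal point, pixels), "eye" and "rotation" of the camera in the world; the wrist camera has in their place "T_tool_cam" (4x4, takes a point from camera to tool coordinates, whose origin is the TCP and whose axes are the flange's). Camera axes: x right, y down, z forward; pixel columns grow to the right and rows downward; lengths in m; the calibration is good to about 2 mm. A picture is of the moment at which its call begins: read the wrist's pose just before it. There is no depth.
- manip.job_done(): hands the job in; it is judged then, once.
The state is a dict: "time": time; "joint_pos": joint angles; "joint_vel": joint speeds; "joint_efforts": joint torques, N m; "tool_pos": TCP position; "tool_rot": TCP orientation; "contact_force": force on the tool from outside, world axes, zero at the start; "ft_torque": the same for the moment, N m; "gripper_width": opening from 0.0 (shut) to 1.0 (fully open); "grasp_force": force on a finger pad.
Only numpy, scipy, OpenCV 4.12 (cv2) and the standard library are available. Lean on these libraries where they do the work, as an engineer would, in place of code of your own. Each camera call takes 0.05 s, during which the arm holds its last target. There are 200 camera calls.

## Working session

There is one attempt and no reset: what is moved stays moved. The work goes in short steps, Python scripts to look and compute and a tool call to move; the robot and the scene stay as the last step left them, time stands still between calls to the robot, and variables do not carry over. Pictures are saved under pics/ and viewed, at most 14 in all, crops included, and the job is handed in when it is done.

Besides the shell and the picture viewer there is one more tool, called after "Emit:" as name(argument=value, ...), one argument or row to a line, values as JSON. move_arm: Moves the arm, as the interface text tells. Its arguments: {"type":"object","properties":{"increments":{"type":"array"}},"required":["increments"]}

```bash
mkdir -p pics; cat > h.py <<'E'
import numpy as np, cv2, pickle
from plant import manip
def grab(n,fn):
    s=manip.state(); f=manip.grab_frame(n); cv2.imwrite('pics/'+fn+'.png',f['image']); f['state']=s
    pickle.dump(f,open('pics/'+fn+'.pkl','wb')); return f
def load(fn): return pickle.load(open('pics/'+fn+'.pkl','rb'))
def cam(f):
    if 'eye' in f: return np.array(f['eye']),np.array(f['rotation'])
    from scipy.spatial.transform import Rotation as R
    s=f['state'];w,x,y,z=s['tool_rot'];T=np.eye(4);T[:3,:3]=R.from_quat([x,y,z,w]).as_matrix();T[:3,3]=s['tool_pos']
    T=T@np.array(f['T_tool_cam']);return T[:3,3],T[:3,:3]
def ray(f,p):
    e,Rm=cam(f);F=240/np.tan(np.radians(f['fov_y'])/2)
    d=Rm@np.array([(p[0]-f['cx'])/F,(p[1]-f['cy'])/F,1]);return e,d/np.linalg.norm(d)
def atz(f,p,z):
    e,d=ray(f,p);return e+d*(z-e[2])/d[2]
def proj(f,P):
    e,Rm=cam(f);F=240/np.tan(np.radians(f['fov_y'])/2);c=(np.asarray(P)-e)@Rm
    return c[...,:2]/c[...,2:]*F+[f['cx'],f['cy']]
def tri(obs):
    A=np.zeros((3,3));b=np.zeros(3);r=[ray(f,p) for f,p in obs]
    for e,d in r:
        M=np.eye(3)-np.outer(d,d);A+=M;b+=M@e
    X=np.linalg.solve(A,b);return X,[np.linalg.norm(np.cross(X-e,d)) for e,d in r]
E
python3 - <<'E'
from h import *
for n in('scene','top','wrist'):
    f=grab(n,n+'0');e,R=cam(f);print(n,f['fov_y'],f['cx'],f['cy'],e,R.tolist())
print(manip.state())
E
```

```text
scene 42.39084056504769 312.3309003164615 241.20871956609273 [-0.39753884  0.60734741  0.68353242] [0.24387152383907112, -0.4166889761948494, 0.7593174984771297, -0.43627275125147535]
top 56.3614878026027 319.44104276818393 241.74804180781658 [0.36421275 0.01298382 1.01644699] [-0.05981599113500664, 0.7050825611089663, -0.7035510426046119, 0.06554814775812631]
wrist 61.41918536986338 322.7184842962711 242.5309967168889 [ 0.32607983 -0.53869293  0.37356871] [[0.4011919618745681, -0.8681337217311925, -0.29221370761889864], [-0.915991194784292, -0.3810183386272434, -0.1256389935783457], [-0.00226733431132918, 0.31807053749582587, -0.9480643397851422]]
{'time': 0.15, 'joint_pos': array([-1.27598585e+00,  5.31972417e-02,  1.61398008e+00,  2.10697189e-05,
        1.47601094e+00, -1.19011233e-01]), 'joint_vel': array([-0.00103404, -0.001671  , -0.00235575,  0.00080462, -0.00053794,
       -0.0006692 ]), 'joint_efforts': array([ 4.87130892e-04, -3.94241023e+01, -3.70721054e+01, -3.77230663e-05,
        4.62629978e-03,  1.77849432e-05]), 'tool_pos': array([ 0.25117587, -0.57177327,  0.2303495 ]), 'tool_rot': array([-7.95644023e-04,  9.78670105e-01,  2.05436580e-01, -5.95900698e-05]), 'contact_force': array([-0.08370805, -0.52645866,  0.62619558]), 'ft_torque': array([ 0.00781318, -0.01386248, -0.02085888]), 'grasp_force': 0.0, 'gripper_width': 0.9992982842162169}
```

View pics/scene0.png

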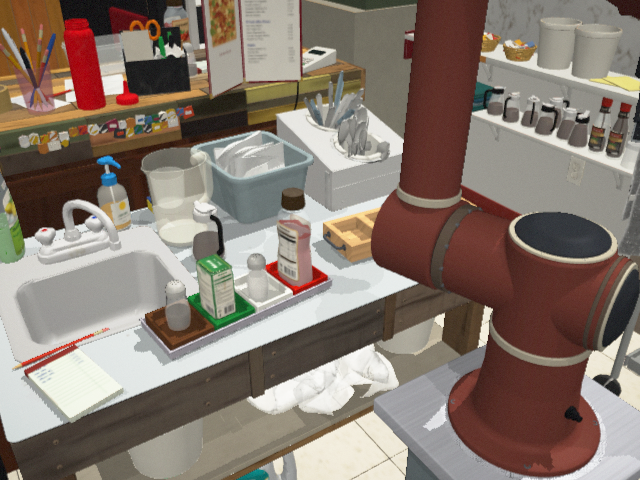

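View pics/top0.png

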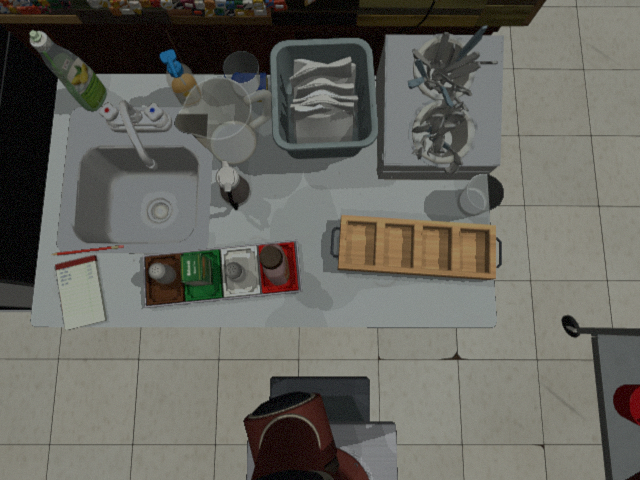

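The scene view shows the cups, left to right, as brown/spice (180,305), green/tea (215,285), white/salt (257,280) and red/sauce (293,240). In the top view the rail spans (143,255) to (298,290), and the caddy spans (340,218) to (497,278). I'll enlarge both.

```bash
python3 - <<'E'
s=open('h.py').read()
s=s.replace("return np.array(f['eye']),np.array(f['rotation'])","return np.array(f['eye']),Rot(f['rotation'])").replace("def cam(f)","""def Rot(q):
    from scipy.spatial.transform import Rotation as R
    return R.from_quat(np.roll(np.asarray(q).ravel(),-1)).as_matrix()
def cam(f)""")
open('h.py','w').write(s)
from h import *
f=load('top0');im=f['image']
a=cv2.resize(im[235:315,135:305],None,fx=4.6,fy=4.6,interpolation=cv2.INTER_CUBIC)
cv2.imwrite('pics/railtop.png',a)
b=cv2.resize(im[175:285,325:505],None,fx=4.4,fy=4.4,interpolation=cv2.INTER_CUBIC);cv2.imwrite('pics/cadtop.png',b)
g=load('scene0')['image'];c=cv2.resize(g[180:360,135:340],None,fx=3.3,fy=3.3,interpolation=cv2.INTER_CUBIC);cv2.imwrite('pics/railsc.png',c)
print(a.shape,b.shape,c.shape)
for p in[(143,255),(298,241),(300,292),(143,306)]:print(atz(f,p,.02))
for p in[(341,216),(497,223),(497,279),(338,271)]:print(atz(f,p,.042))
E
```

```text
(368, 782, 3) (484, 792, 3) (594, 676, 3)
[0.51167901 0.4003241  0.02      ]
[0.54457778 0.05345952 0.02      ]
[0.42981006 0.04789695 0.02      ]
[0.39850505 0.39231358 0.02      ]
[ 0.59763606 -0.04290136  0.042     ]
[ 0.58277175 -0.39149535  0.042     ]
[ 0.45750117 -0.38287945  0.042     ]
[ 0.47422918 -0.03547116  0.042     ]
```

View pics/railtop.png

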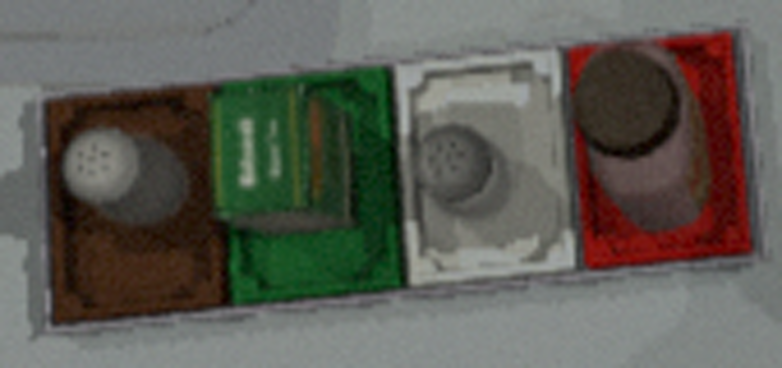

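View pics/cadtop.png

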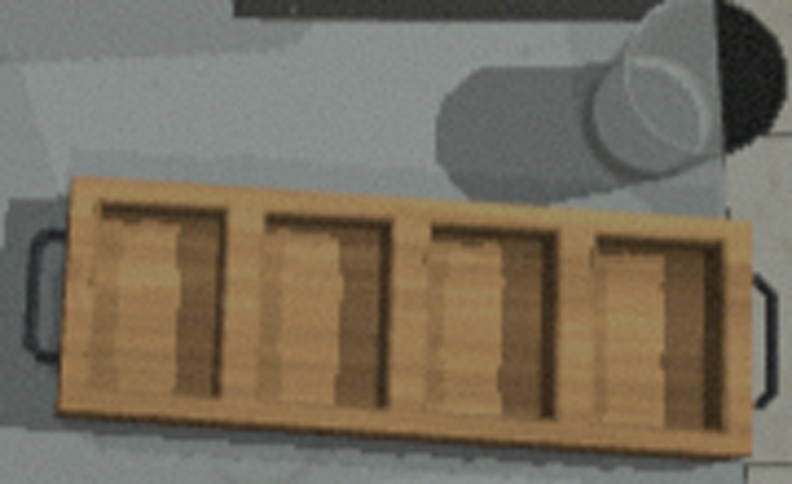

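View pics/railsc.png

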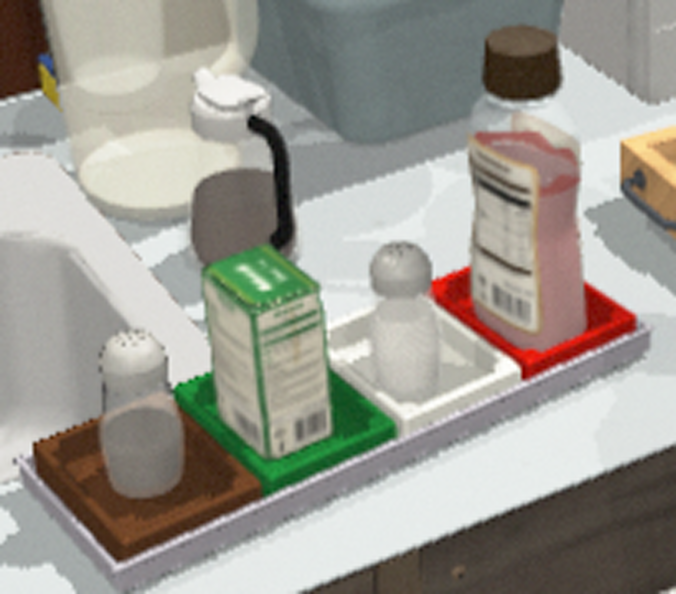

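Readings: in the railtop crop the spice dome is at (101,164), the salt dome at (457,163), the sauce cap face at (628,98), and the tea box's left top edge runs (213,97) to (218,222). In the railsc crop the domes are at (135,350) and (401,270), the cap face is at (523,42), and the tea top corners are (205,268), (262,247), (323,290) and (255,312). The caddy top corners in the cadtop crop are (72,178), (752,222), (750,456) and (58,413).

```bash
python3 - <<'E'
from h import *
t=load('top0');s=load('scene0')
rt=lambda c:((c[0]+.5)/4.6-.5+135,(c[1]+.5)/4.6-.5+235)
ct=lambda c:((c[0]+.5)/4.4-.5+325,(c[1]+.5)/4.4-.5+175)
rs=lambda c:((c[0]+.5)/3.3-.5+135,(c[1]+.5)/3.3-.5+180)
for n,a,b in[('spice',(101,164),(135,350)),('salt',(457,163),(401,270)),('sauce',(628,98),(523,42)),('tea_l',(213,97),(262,247)),('tea_nl',(218,222),(205,268))]:
    print(n,tri([(t,rt(a)),(s,rs(b))]))
C=np.array([atz(t,ct(c),.042) for c in[(72,178),(752,222),(750,456),(58,413)]])
print('caddy',C.mean(0),'len',np.linalg.norm(C[0]-C[1]),np.linalg.norm(C[2]-C[3]),np.linalg.norm(C[0]-C[3]))
d=(C[0]-C[1]+C[3]-C[2]);print('heading',np.arctan2(-d[0],d[1]))
# caddy near left corner height check etc via rail near edge
# cup outer corners (rim z .029): row ends, crop px
C=np.array([atz(t,rt(c),.029) for c in[(45,102),(735,32),(752,255),(50,325)]])
print('rail',C.mean(0),np.linalg.norm(C[0]-C[1]),np.linalg.norm(C[0]-C[3]));d=(C[0]-C[1]+C[3]-C[2]);print('h',np.arctan2(-d[0],d[1]))
c0=C.mean(0);h=np.arctan2(-d[0],d[1])
for k in(126,42,-42,-126):print(k,c0[:2]+k/1000*np.array([-np.sin(h),np.cos(h)]))
for c in[(213,97),(308,90),(320,213),(218,222)]:print('teatop',atz(t,rt(c),.111))
# bottle base via near right bottom of body in scene, cup heading
E
```

```text
spice (array([0.46883354, 0.34137881, 0.09233574]), [np.float64(0.0006856605803512372), np.float64(0.0006856605803512553)])
salt (array([0.47117141, 0.18418325, 0.08619075]), [np.float64(0.0007870045537681533), np.float64(0.0007870045537681734)])
sauce (array([0.48441579, 0.09563875, 0.19741941]), [np.float64(0.00011365364238081506), np.float64(0.00011365364238070845)])
tea_l (array([0.48739843, 0.27161835, 0.12599182]), [np.float64(0.013124844543988342), np.float64(0.013124844543988228)])
tea_nl (array([0.4476195 , 0.29038418, 0.13180951]), [np.float64(0.015298910268376572), np.float64(0.015298910268376584)])
caddy [ 0.52917745 -0.21113488  0.042     ] len 0.3456798305085852 0.34431943018890954 0.12025787818141692
heading -0.06145496037837957
rail [0.47032114 0.2225163  0.029     ] 0.3341760526970224 0.1070140031091027
h 0.10348361637424977
126 [0.45730547 0.34784224]
42 [0.46598259 0.26429161]
-42 [0.4746597  0.18074098]
-126 [0.48333682 0.09719035]
teatop [0.49698556 0.28787328 0.111     ]
teatop [0.50023152 0.24604677 0.111     ]
teatop [0.44571355 0.23818756 0.111     ]
teatop [0.44167248 0.28259513 0.111     ]
```

```bash
cat >> h.py <<'E'
def yaw(s): X=Rot(s['tool_rot'])[:,0]; return np.arctan2(X[1],X[0])
def plan(wps,jaw=1,step=38,ds=.115,start=None):
    """wps: list of (x,y,z,yaw); prints rows in tool axes (tool down), shifts rounded to mm"""
    s=manip.state();p=np.array(s['tool_pos']);y=yaw(s);rows=[]
    for w in wps:
        w=np.array(w,float);dy=(w[3]-y+np.pi)%(2*np.pi)-np.pi
        n=max(1,int(np.ceil(np.linalg.norm(w[:3]-p)*1000/step)),int(np.ceil(abs(dy)/ds)))
        for k in range(n,0,-1):
            d=(w[:3]-p)/k*1000;sp=round(-((w[3]-y+np.pi)%(2*np.pi)-np.pi)/k,3)
            X=np.array([np.cos(y),np.sin(y),0]);Y=np.array([np.sin(y),-np.cos(y),0])
            r=[round(d@X),round(d@Y),round(-d[2])];rows.append(r+[sp,jaw])
            p=p+(r[0]*X+r[1]*Y-np.array([0,0,r[2]]))/1000;y-=sp
    for i in range(0,len(rows),8):print(sum(rows[i:i+8],[]))
    print(len(rows),'rows; ends',p.round(4),round(y,3))
def st():
    s=manip.state();print('t',round(s['time'],2),'p',np.round(s['tool_pos'],4),'yaw',round(yaw(s),4),'R3',Rot(s['tool_rot'])[:,2].round(3),'j',np.round(s['joint_pos'],2),'w',round(s['gripper_width'],3),'g',round(s['grasp_force'],1),'F',np.round(s['contact_force'],1))
E
python3 - <<'E'
from h import *
t=load('top0');s=load('scene0')
rt=lambda c:((c[0]+.5)/4.6-.5+135,(c[1]+.5)/4.6-.5+235)
rs=lambda c:((c[0]+.5)/3.3-.5+135,(c[1]+.5)/3.3-.5+180)
P=[]
for a,b in[((213,97),(205,268)),((218,222),(255,312)),((310,90),(262,247)),((320,212),(323,290))]:
    X,e=tri([(t,rt(a)),(s,rs(b))]);P.append(X);print(X.round(4),round(e[0],4))
print(np.mean(P,0))
plan([(.46,-.02,.29,1.67)])
E
```

```text
[0.4971 0.2882 0.1093] 0.0002
[0.442  0.2834 0.1096] 0.0004
[0.5027 0.2493 0.1058] 0.0031
[0.4475 0.241  0.1051] 0.0016
[0.47235052 0.2654796  0.10743555]
[26, -26, -4, np.float64(-0.079), 1, 28, -24, -4, np.float64(-0.078), 1, 30, -22, -4, np.float64(-0.079), 1, 31, -20, -4, np.float64(-0.078), 1, 33, -17, -4, np.float64(-0.079), 1, 34, -14, -4, np.float64(-0.078), 1, 35, -12, -4, np.float64(-0.079), 1, 36, -9, -4, np.float64(-0.078), 1]
[36, -6, -3, np.float64(-0.079), 1, 37, -3, -4, np.float64(-0.078), 1, 37, -1, -3, np.float64(-0.079), 1, 37, 2, -4, np.float64(-0.078), 1, 36, 5, -3, np.float64(-0.079), 1, 36, 8, -4, np.float64(-0.078), 1, 35, 11, -3, np.float64(-0.079), 1, 34, 14, -4, np.float64(-0.078), 1]
16 rows; ends [ 0.4597 -0.0198  0.2903] 1.67
```

Emit:
move_arm(
  increments=[26,-26,-4,-0.079,1,28,-24,-4,-0.078,1,30,-22,-4,-0.079,1,31,-20,-4,-0.078,1,33,-17,-4,-0.079,1,34,-14,-4,-0.078,1,35,-12,-4,-0.079,1,36,-9,-4,-0.078,1],
)

```text
time: 0.82
tool_pos: [0.3568, -0.2941, 0.2631]
tool_rot: [-0.0, 0.867, 0.499, 0.0]
contact_force: [0.3, -0.1, -0.2]
gripper_width: 1.003
grasp_force: 0.0
```

Emit:
move_arm(
  increments=[36,-6,-3,-0.079,1,37,-3,-4,-0.078,1,37,-1,-3,-0.079,1,37,2,-4,-0.078,1,36,5,-3,-0.079,1,36,8,-4,-0.078,1,35,11,-3,-0.079,1,34,14,-4,-0.078,1],
)

```text
time: 1.48
tool_pos: [0.4598, -0.0183, 0.2912]
tool_rot: [0.0, 0.67, 0.743, -0.0]
contact_force: [0.4, -0.2, -0.3]
gripper_width: 1.0
grasp_force: 0.0
```

```bash
python3 - <<'E'
from h import *
st();grab('wrist','w1')
st()
E
```

```text
t 1.48 p [ 0.4598 -0.0183  0.2912] yaw 1.6738 R3 [ 0. -0. -1.] j [-0.2  -0.38  1.9  -0.    1.62 -0.3 ] w 1.0 g 0.0 F [ 0.4 -0.2 -0.3]
t 1.53 p [ 0.4615 -0.0131  0.2921] yaw 1.6828 R3 [ 0.003  0.005 -1.   ] j [-0.19 -0.38  1.9   0.01  1.62 -0.3 ] w 1.0 g 0.0 F [-1.9  3.3  1. ]
```

View pics/w1.png

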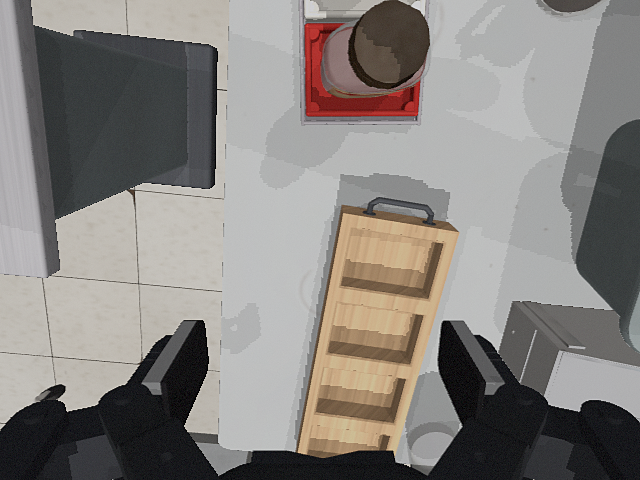

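The wrist view shows the red cup with the bottle cap face centred near (391,43). The caddy's left end has top corners at (342,207) and (458,231). I'll cross-check both against the top view.

```bash
python3 - <<'E'
from h import *
t=load('top0');w=load('w1')
rt=lambda c:((c[0]+.5)/4.6-.5+135,(c[1]+.5)/4.6-.5+235)
ct=lambda c:((c[0]+.5)/4.4-.5+325,(c[1]+.5)/4.4-.5+175)
print('cap',tri([(t,rt((628,98))),(w,(391,43))]))
print('nl',tri([(t,ct((58,413))),(w,(342,207))]),'fl',tri([(t,ct((72,178))),(w,(458,231))]))
print('pocket1 floor corner far-right', tri([(t,ct((218,395))),(w,(346,280))]))
st()
plan([(.4845,.096,.24,1.67),(.4845,.096,.168,1.67)])
E
```

```text
cap (array([0.47388274, 0.08824859, 0.27018538]), [np.float64(0.00020782006215070212), np.float64(0.00020782006215070177)])
nl (array([ 0.48314684, -0.03657402,  0.00768085]), [np.float64(0.0007085319694272616), np.float64(0.0007085319694273313)]) fl (array([ 0.60159943, -0.04289025,  0.03643751]), [np.float64(0.0005555280292862299), np.float64(0.0005555280292863627)])
pocket1 floor corner far-right (array([ 0.49462882, -0.11885464,  0.01285068]), [np.float64(0.001907059111270766), np.float64(0.0019070591112706297)])
t 1.53 p [ 0.4615 -0.0131  0.2921] yaw 1.6828 R3 [ 0.003  0.005 -1.   ] j [-0.19 -0.38  1.9   0.01  1.62 -0.3 ] w 1.0 g 0.0 F [-1.9  3.3  1. ]
[26, 9, 13, np.float64(0.003), 1, 27, 9, 13, np.float64(0.003), 1, 26, 8, 13, np.float64(0.003), 1, 27, 9, 13, np.float64(0.004), 1, 0, 0, 36, np.float64(-0.0), 1, 0, 0, 36, np.float64(-0.0), 1]
6 rows; ends [0.485  0.096  0.1681] 1.67
```

```bash
python3 - <<'E'
from h import *
st();w=grab('wrist','w2');st()
w1=load('w1');print(cam(w)[0])
for P in[(.4844,.0956,.199),(.474,-.0355,.042),(.5976,-.043,.042)]:print(proj(w1,P),proj(w,P))
cv2.imwrite('pics/w2c.png',cv2.resize(w['image'][0:260,280:500],None,fx=2.2,fy=2.2))
E
```

```text
t 1.53 p [ 0.4615 -0.0131  0.2921] yaw 1.6828 R3 [ 0.003  0.005 -1.   ] j [-0.19 -0.38  1.9   0.01  1.62 -0.3 ] w 1.0 g 0.0 F [-1.9  3.3  1. ]
t 1.58 p [ 0.4607 -0.0161  0.2918] yaw 1.6782 R3 [ 0.001  0.001 -1.   ] j [-0.2  -0.38  1.9   0.    1.62 -0.3 ] w 1.0 g 0.0 F [-0.  -0.7 -0.1]
[0.45203701 0.06789949 0.4358479 ]
[390.92495177  50.23556327] [387.02061422  62.29115599]
[335.24364286 213.33984785] [331.9813173 219.1128759]
[455.30539116 232.51959434] [450.91980364 239.01659133]
```

View pics/w2c.png

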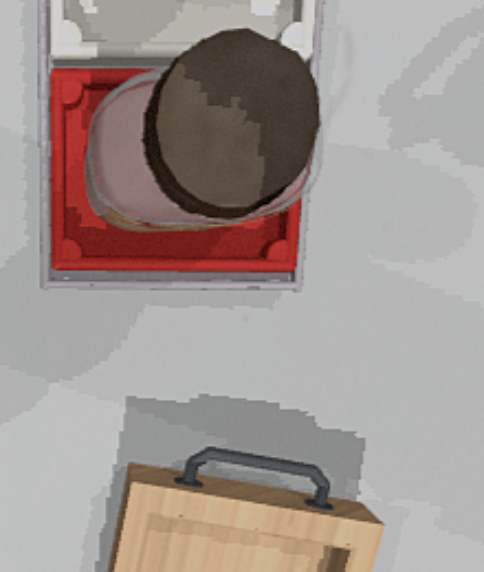

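The crop puts the cap face at about (388,53), some 9 px from the prediction, taken while the arm was still settling. I'll go to the hover, settle and check again.

Emit:
move_arm(
  increments=[26,9,13,0.0,1,27,9,13,0.0,1,27,8,13,0.005,1,28,8,13,0.0,1,0,0,0,0,1,0,0,0,0,1,0,0,0,0,1],
)

```text
time: 2.17
tool_pos: [0.4831, 0.0898, 0.2393]
tool_rot: [0.0, 0.673, 0.739, -0.0]
contact_force: [0.2, 0.9, 0.3]
gripper_width: 1.002
grasp_force: 0.0
```

```bash
python3 - <<'E'
from h import *
st();w=grab('wrist','w3');st()
for P in[(.4844,.0956,.199),(.47117,.18418,.101),(.4829,.0975,.029)]:print(proj(w,P))
E
```

```text
t 2.17 p [0.4831 0.0898 0.2393] yaw 1.6642 R3 [-0.    -0.001 -1.   ] j [ 0.03 -0.28  1.91 -0.    1.52 -0.06] w 1.002 g 0.0 F [0.2 0.9 0.3]
t 2.22 p [0.4834 0.0896 0.2398] yaw 1.6634 R3 [ 0.001 -0.    -1.   ] j [ 0.03 -0.28  1.91 -0.    1.52 -0.06] w 0.994 g 0.0 F [0.  0.6 0.1]
[326.68688958 271.42745844]
[318.14166631  86.14822831]
[323.56108353 195.44571121]
```

View pics/w3.png

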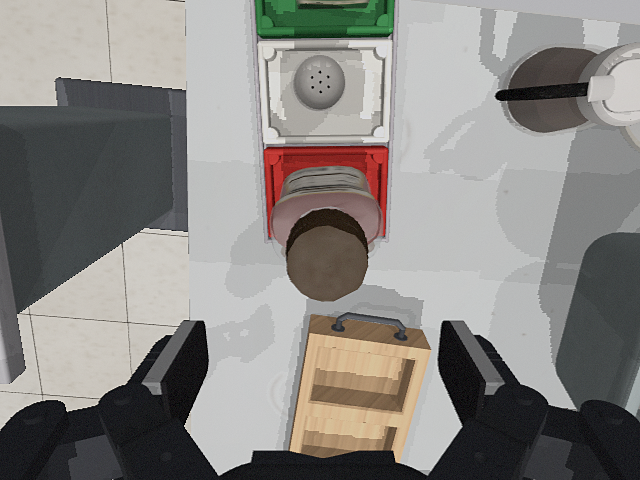

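Settled view: the cap centre is at (326,263), the salt dome at (319,83), and the bottle's long side is parallel to the cup edge. So the cap is about 3–4 mm further +y than measured (y≈0.098). I'll descend and grip.

Emit:
move_arm(
  increments=[8,2,0,0,1,0,0,24,0,1,0,0,24,0,1,0,0,24,0,1,0,0,0,0,1,0,0,0,0,0,0,0,0,0,0,0,0,0,0,0],
)

```text
time: 2.88
tool_pos: [0.4858, 0.0986, 0.1698]
tool_rot: [0.001, 0.673, 0.739, 0.001]
contact_force: [-0.1, 0.0, 0.7]
gripper_width: 0.598
grasp_force: 0.0
```

Emit:
move_arm(
  increments=[0,0,0,0,0,0,0,0,0,0,0,0,0,0,0,0,0,-10,0,0,0,0,-10,0,0,0,0,-20,0,0,0,0,0,0,0,0,0,0,0,0],
)

```text
time: 3.55
tool_pos: [0.4853, 0.0988, 0.2088]
tool_rot: [0.001, 0.673, 0.74, 0.001]
contact_force: [-0.3, 0.1, -3.9]
gripper_width: 0.484
grasp_force: 61.8
```

```bash
python3 - <<'E'
from h import *
st();c=np.array([.5292,-.2111]);h=-.0615
for k in(126,42,-42,-126):print(k,c+k/1000*np.array([-np.sin(h),np.cos(h)]))
E
```

```text
t 3.55 p [0.4853 0.0988 0.2088] yaw 1.6648 R3 [ 0.003  0.    -1.   ] j [ 0.05 -0.25  1.93  0.    1.46 -0.04] w 0.484 g 61.8 F [-0.3  0.1 -3.9]
126 [ 0.53694412 -0.08533821]
42 [ 0.53178137 -0.1691794 ]
-42 [ 0.52661863 -0.2530206 ]
-126 [ 0.52145588 -0.33686179]
```

```bash
python3 - <<'E'
from h import *
plan([(.4853,.09,.26,1.665),(.5215,-.337,.262,1.50),(.5215,-.337,.24,1.5)],jaw=0,step=34)
E
```

```text
[-4, 0, -26, np.float64(-0.0), 0, -5, -1, -25, np.float64(-0.0), 0, -33, 0, 0, np.float64(0.013), 0, -33, 0, 0, np.float64(0.013), 0, -33, 1, 0, np.float64(0.013), 0, -33, 1, 0, np.float64(0.013), 0, -33, 1, 0, np.float64(0.013), 0, -33, 2, 0, np.float64(0.012), 0]
[-33, 2, 0, np.float64(0.013), 0, -33, 3, 0, np.float64(0.012), 0, -33, 3, 0, np.float64(0.013), 0, -33, 3, -1, np.float64(0.012), 0, -32, 4, 0, np.float64(0.013), 0, -32, 4, -1, np.float64(0.012), 0, -33, 5, 0, np.float64(0.013), 0, 0, 0, 22, np.float64(-0.0), 0]
16 rows; ends [ 0.5216 -0.3371  0.2398] 1.5
```

Emit:
move_arm(
  increments=[-4,0,-26,0,0,-5,-1,-25,0,0,-20,0,0,0.013,0,-33,0,0,0.013,0,-33,1,0,0.013,0,-33,1,0,0.013,0,-33,1,0,0.013,0,-33,2,0,0.012,0],
)

```text
time: 4.22
tool_pos: [0.4994, -0.096, 0.2567]
tool_rot: [-0.001, 0.701, 0.713, -0.0]
contact_force: [0.4, 0.1, -3.5]
gripper_width: 0.48
grasp_force: 62.4
```

Emit:
move_arm(
  increments=[-33,2,0,0.013,0,-33,3,0,0.012,0,-33,3,0,0.013,0,-33,3,-1,0.012,0,-33,4,0,0.013,0,-33,4,-1,0.012,0,-33,4,0,0.013,0,-11,1,0,0,0],
)

```text
time: 4.88
tool_pos: [0.5177, -0.3412, 0.2582]
tool_rot: [-0.001, 0.733, 0.68, -0.001]
contact_force: [0.4, 1.4, -3.6]
gripper_width: 0.477
grasp_force: 62.4
```

Emit:
move_arm(
  increments=[0,0,22,0,0,0,0,0,0,0,0,0,0,0,0,0,0,0,0,0],
)

```text
time: 5.22
tool_pos: [0.5184, -0.3364, 0.2376]
tool_rot: [-0.001, 0.731, 0.682, -0.0]
contact_force: [0.5, 0.1, -3.5]
gripper_width: 0.479
grasp_force: 62.3
```

```bash
python3 - <<'E'
from h import *
st();w=grab('wrist','w4')
h=-.0615;c=np.array([.5292,-.2111]);ex=np.array([np.cos(h),np.sin(h)]);ey=np.array([-np.sin(h),np.cos(h)])
im=w['image'].copy()
for a,b,z in[(60,173,.042),(-60,173,.042),(60,-173,.042),(-60,-173,.042)]+[(sx*48,k+sy*32,.042) for k in(126,42,-42,-126) for sx in(1,-1) for sy in(1,-1)]:
    q=proj(w,np.r_[c+ex*a/1000+ey*b/1000,z]).round().astype(int);cv2.circle(im,tuple(int(v) for v in q),2,(255,0,0),-1)
cv2.imwrite('pics/w4o.png',im)
E
```

```text
t 5.22 p [ 0.5184 -0.3364  0.2376] yaw 1.5006 R3 [-0.001  0.001 -1.   ] j [-0.7   0.03  1.62  0.    1.49 -0.63] w 0.479 g 62.3 F [ 0.5  0.1 -3.5]
```

View pics/w4o.png

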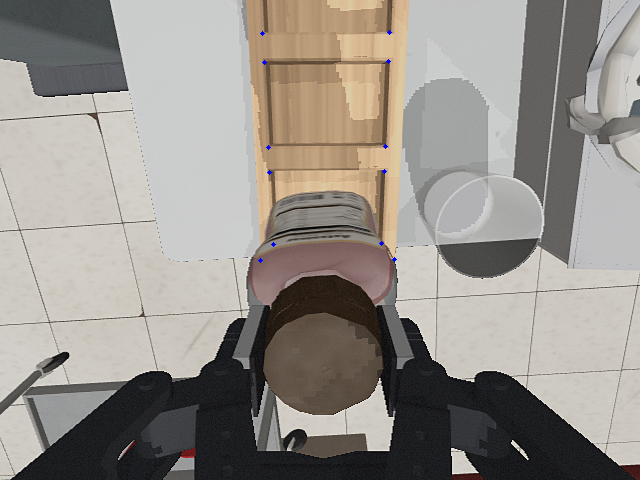

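The overlaid caddy corners, for example (268,147) and (385,172), sit on the picture's pocket corners, and the bottle hangs square at (320,340), so I'll lower it.

Emit:
move_arm(
  increments=[0,3,12,0,0,0,0,18,0,0,0,0,18,0,0,0,0,10,0,0,0,0,4,0,0,0,0,0,0,0,0,0,0,0,0],
)

```text
time: 5.85
tool_pos: [0.522, -0.3376, 0.177]
tool_rot: [0.001, 0.732, 0.682, 0.0]
contact_force: [-0.3, -0.6, -3.0]
gripper_width: 0.481
grasp_force: 62.4
```

Emit:
move_arm(
  increments=[0,0,2,0,0,0,0,0,0,0],
)

```text
time: 6.02
tool_pos: [0.5221, -0.3378, 0.1755]
tool_rot: [0.001, 0.732, 0.682, 0.0]
contact_force: [-1.1, -1.2, -3.5]
gripper_width: 0.48
grasp_force: 62.4
```

Emit:
move_arm(
  increments=[0,0,2,0,0,0,0,0,0,0,0,0,1,0,0,0,0,0,0,0],
)

```text
time: 6.35
tool_pos: [0.5221, -0.3381, 0.1731]
tool_rot: [0.001, 0.732, 0.682, -0.0]
contact_force: [-1.9, 0.3, 3.0]
gripper_width: 0.478
grasp_force: 63.1
```

The bottle is seated: Fz went from -3.5 to +3 N at the expected height. I'll release and rise.

Emit:
move_arm(
  increments=[0,0,0,0,1,0,0,0,0,1,0,0,0,0,1,0,0,0,0,1,0,0,0,0,1,0,0,-20,0,1,0,0,-35,0,1,0,0,-35,0,1],
)

```text
time: 7.02
tool_pos: [0.5207, -0.3367, 0.2601]
tool_rot: [-0.002, 0.732, 0.682, -0.0]
contact_force: [1.3, -0.8, 1.0]
gripper_width: 0.999
grasp_force: 0.0
```

```bash
python3 - <<'E'
from h import *
st();grab('scene','s5')
plan([(.472,.1845,.24,1.665),(.472,.1845,.13,1.665)],step=36)
E
```

```text
t 7.02 p [ 0.5207 -0.3367  0.2601] yaw 1.4998 R3 [-0.003  0.003 -1.   ] j [-0.69  0.03  1.59  0.    1.53 -0.62] w 0.999 g 0.0 F [ 1.3 -0.8  1. ]
[35, -6, 2, np.float64(-0.011), 1, 35, -6, 2, np.float64(-0.011), 1, 35, -5, 2, np.float64(-0.011), 1, 35, -5, 2, np.float64(-0.011), 1, 35, -4, 2, np.float64(-0.011), 1, 35, -4, 2, np.float64(-0.011), 1, 35, -4, 2, np.float64(-0.011), 1, 35, -3, 2, np.float64(-0.011), 1]
[35, -3, 2, np.float64(-0.011), 1, 35, -2, 2, np.float64(-0.011), 1, 35, -2, 2, np.float64(-0.011), 1, 35, -2, 2, np.float64(-0.011), 1, 34, -1, 2, np.float64(-0.011), 1, 35, -1, 3, np.float64(-0.011), 1, 34, -1, 2, np.float64(-0.011), 1, 0, 0, 28, np.float64(-0.0), 1]
[0, 0, 27, np.float64(-0.0), 1, 0, 0, 28, np.float64(-0.0), 1, 0, 0, 27, np.float64(-0.0), 1]
19 rows; ends [0.4719 0.1841 0.1302] 1.665
```

Emit:
move_arm(
  increments=[35,-6,2,-0.011,1,35,-6,2,-0.011,1,35,-5,2,-0.011,1,35,-5,2,-0.011,1,35,-4,2,-0.011,1,35,-4,2,-0.011,1,35,-4,2,-0.011,1,35,-3,2,-0.011,1],
)

```text
time: 7.73
tool_pos: [0.4933, -0.0547, 0.2452]
tool_rot: [0.0, 0.701, 0.713, 0.0]
contact_force: [0.9, -0.6, 0.3]
gripper_width: 1.0
grasp_force: 0.0
```

Emit:
move_arm(
  increments=[35,-3,2,-0.011,1,35,-2,2,-0.011,1,35,-2,2,-0.011,1,35,-2,2,-0.011,1,34,-1,2,-0.011,1,35,-1,3,-0.011,1,35,-1,2,-0.011,1,0,0,28,0,1],
)

```text
time: 8.4
tool_pos: [0.4717, 0.1925, 0.2078]
tool_rot: [0.002, 0.671, 0.742, 0.005]
contact_force: [1.0, 0.1, 0.7]
gripper_width: 1.002
grasp_force: 0.0
```

Emit:
move_arm(
  increments=[0,0,27,0,1,0,0,28,0,1,0,0,27,0,1,0,0,0,0,1,0,0,0,0,1,0,0,0,0,1],
)

```text
time: 8.9
tool_pos: [0.4705, 0.187, 0.122]
tool_rot: [0.001, 0.673, 0.74, 0.001]
contact_force: [-0.5, 0.5, 0.8]
gripper_width: 0.997
grasp_force: 0.0
```

```bash
python3 - <<'E'
from h import *
st();w=grab('wrist','w6')
im=w['image'].copy()
for P in[(.4712,.1842,.101),(.4712,.1842,.085),(.4712,.1842,.011)]:
    q=proj(w,P);print(q);cv2.circle(im,tuple(int(v) for v in q),2,(255,0,0),-1)
cv2.imwrite('pics/w6o.png',np.hstack([cv2.resize(im,(520,390)),cv2.resize(load('s5')['image'][150:390,230:410],(280,390))]))
E
```

```text
t 8.9 p [0.4705 0.187  0.122 ] yaw 1.6647 R3 [ 0.002  0.001 -1.   ] j [ 0.23 -0.14  1.99  0.    1.29  0.14] w 0.997 g 0.0 F [-0.5  0.5  0.8]
[323.709616   305.43359362]
[323.57457608 290.25416303]
[323.14876372 242.38987588]
```

View pics/w6o.png

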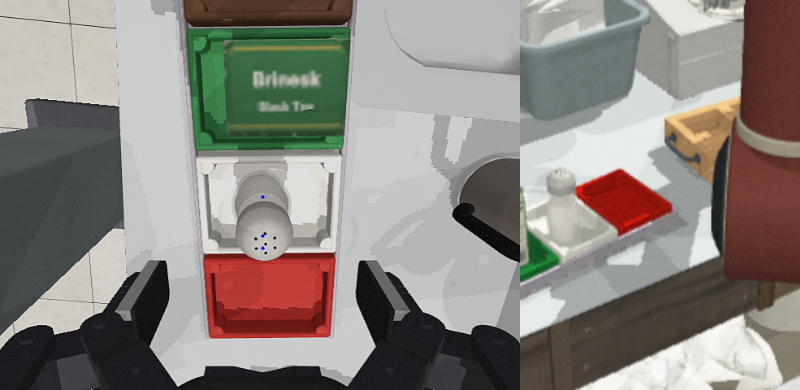

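The salt dome's hole pattern is at (264,243) in the panel. It lines up with the tool to about 1 mm, and the neighbours are clear. I'll descend 80 mm, grip and lift.

Emit:
move_arm(
  increments=[0,0,25,0,1,0,0,25,0,1,0,0,20,0,1,0,0,10,0,1,0,0,0,0,0,0,0,0,0,0,0,0,0,0,0,0,0,0,0,0],
)

```text
time: 9.62
tool_pos: [0.4711, 0.1872, 0.0426]
tool_rot: [0.001, 0.673, 0.74, 0.001]
contact_force: [-2.7, -1.4, 24.7]
gripper_width: 0.455
grasp_force: 35.2
```

Emit:
move_arm(
  increments=[0,0,0,0,0,0,0,0,0,0,0,0,0,0,0],
)

```text
time: 9.87
tool_pos: [0.4716, 0.1873, 0.0431]
tool_rot: [0.001, 0.673, 0.74, 0.002]
contact_force: [-0.5, -0.7, 6.3]
gripper_width: 0.437
grasp_force: 59.8
```

```bash
python3 - <<'E'
from h import *
plan([(.472,.187,.14,1.665),(.5266,-.230,.145,1.51),(.5266,-.253,.142,1.51)],jaw=0,step=35)
E
```

```text
[0, 0, -32, np.float64(-0.0), 0, 0, 0, -32, np.float64(-0.0), 0, 0, 0, -33, np.float64(-0.0), 0, -32, 1, 0, np.float64(0.012), 0, -32, 2, 0, np.float64(0.012), 0, -32, 2, 0, np.float64(0.012), 0, -32, 2, 0, np.float64(0.012), 0, -32, 3, -1, np.float64(0.012), 0]
[-32, 3, 0, np.float64(0.012), 0, -32, 4, -1, np.float64(0.012), 0, -32, 4, 0, np.float64(0.012), 0, -33, 4, -1, np.float64(0.012), 0, -32, 5, 0, np.float64(0.012), 0, -32, 5, -1, np.float64(0.012), 0, -33, 5, 0, np.float64(0.011), 0, -32, 6, -1, np.float64(0.012), 0]
[-23, 1, 3, np.float64(-0.0), 0]
17 rows; ends [ 0.5263 -0.253   0.1421] 1.51
```

Emit:
move_arm(
  increments=[0,0,-20,0,0,0,0,-38,0,0,0,0,-38,0,0,-15,1,0,0.012,0,-32,2,0,0.012,0,-32,2,0,0.012,0,-32,2,0,0.012,0,-32,3,-1,0.012,0],
)

```text
time: 10.53
tool_pos: [0.4892, 0.0436, 0.1381]
tool_rot: [0.001, 0.695, 0.719, 0.0]
contact_force: [0.5, -0.8, -1.4]
gripper_width: 0.438
grasp_force: 60.0
```

Emit:
move_arm(
  increments=[-32,3,0,0.012,0,-32,4,-1,0.012,0,-32,4,0,0.012,0,-33,4,-1,0.012,0,-32,5,0,0.012,0,-32,5,-1,0.012,0,-33,5,0,0.011,0,-33,6,-1,0.012,0],
)

```text
time: 11.2
tool_pos: [0.523, -0.2163, 0.142]
tool_rot: [0.001, 0.729, 0.685, 0.0]
contact_force: [0.0, 0.4, -1.9]
gripper_width: 0.441
grasp_force: 60.0
```

Emit:
move_arm(
  increments=[-23,1,3,0,0,-15,0,0,0,0,0,0,0,0,0,0,0,0,0,0,0,0,0,0,0],
)

```text
time: 11.62
tool_pos: [0.5216, -0.2515, 0.1384]
tool_rot: [-0.0, 0.728, 0.685, 0.0]
contact_force: [-0.1, 0.1, -0.9]
gripper_width: 0.442
grasp_force: 60.0
```

```bash
python3 - <<'E'
from h import *
st();plan([(.5266,-.253,.05,1.51)],jaw=0,step=25)
E
```

```text
t 11.62 p [ 0.5216 -0.2515  0.1384] yaw 1.5105 R3 [-0.     0.001 -1.   ] j [-0.58  0.02  1.81  0.    1.32 -0.52] w 0.442 g 60.0 F [-0.1  0.1 -0.9]
[0, 1, 22, np.float64(0.0), 0, 0, 1, 22, np.float64(0.0), 0, -1, 2, 22, np.float64(0.0), 0, 0, 1, 22, np.float64(0.0), 0]
4 rows; ends [ 0.5266 -0.2528  0.0504] 1.51
```

Emit:
move_arm(
  increments=[-1,5,22,0,0,0,0,22,0,0,0,0,22,0,0,0,0,20,0,0,0,0,0,0,0,0,0,2,0,0,0,0,0,0,0],
)

```text
time: 12.2
tool_pos: [0.5273, -0.2533, 0.0513]
tool_rot: [0.001, 0.728, 0.686, 0.0]
contact_force: [0.5, -0.1, -0.9]
gripper_width: 0.437
grasp_force: 60.0
```

Emit:
move_arm(
  increments=[0,0,2,0,0,0,0,0,0,0],
)

```text
time: 12.37
tool_pos: [0.5276, -0.2542, 0.0499]
tool_rot: [0.001, 0.728, 0.685, 0.0]
contact_force: [0.3, 0.3, -1.6]
gripper_width: 0.435
grasp_force: 60.0
```

Emit:
move_arm(
  increments=[0,0,2,0,0,0,0,0,0,0,0,0,1,0,0,0,0,0,0,0],
)

```text
time: 12.7
tool_pos: [0.5269, -0.2541, 0.0462]
tool_rot: [0.0, 0.728, 0.685, 0.0]
contact_force: [-1.3, -0.2, 3.7]
gripper_width: 0.438
grasp_force: 60.6
```

Salt is seated; release, rise, then go to the tea box.

Emit:
move_arm(
  increments=[0,0,0,0,1,0,0,0,0,1,0,0,0,0,1,0,0,0,0,1,0,0,0,0,1,0,0,-30,0,1,0,0,-38,0,1,0,0,-38,0,1],
)

```text
time: 13.37
tool_pos: [0.5255, -0.2531, 0.1509]
tool_rot: [-0.002, 0.728, 0.685, -0.0]
contact_force: [1.1, 0.1, 0.1]
gripper_width: 0.997
grasp_force: 0.0
```

```bash
python3 - <<'E'
from h import *
st()
plan([(.5259,-.253,.19,1.51),(.472,.267,.175,1.658)],step=36)
E
```

```text
t 13.37 p [ 0.5255 -0.2531  0.1509] yaw 1.5098 R3 [-0.003  0.002 -1.   ] j [-0.58  0.02  1.78  0.    1.34 -0.52] w 0.997 g 0.0 F [1.1 0.1 0.1]
[0, 0, -20, np.float64(-0.0), 1, 0, 0, -19, np.float64(-0.0), 1, 34, -6, 1, np.float64(-0.01), 1, 34, -5, 1, np.float64(-0.01), 1, 35, -5, 1, np.float64(-0.01), 1, 35, -5, 1, np.float64(-0.01), 1, 35, -4, 1, np.float64(-0.01), 1, 35, -4, 1, np.float64(-0.01), 1]
[35, -4, 1, np.float64(-0.01), 1, 35, -3, 1, np.float64(-0.01), 1, 35, -3, 1, np.float64(-0.01), 1, 34, -3, 1, np.float64(-0.01), 1, 35, -2, 1, np.float64(-0.01), 1, 34, -2, 1, np.float64(-0.01), 1, 35, -1, 1, np.float64(-0.009), 1, 35, -1, 1, np.float64(-0.01), 1]
[34, -1, 1, np.float64(-0.009), 1]
17 rows; ends [0.472  0.267  0.1749] 1.658
```

Emit:
move_arm(
  increments=[0,0,-20,0,1,10,0,-19,0,1,34,-6,1,-0.01,1,34,-5,1,-0.01,1,35,-5,1,-0.01,1,35,-5,1,-0.01,1,35,-4,1,-0.01,1,35,-4,1,-0.01,1],
)

```text
time: 14.03
tool_pos: [0.5052, -0.0334, 0.1843]
tool_rot: [0.0, 0.707, 0.707, 0.0]
contact_force: [0.8, 0.1, -0.4]
gripper_width: 1.001
grasp_force: 0.0
```

Emit:
move_arm(
  increments=[35,-4,1,-0.01,1,35,-3,1,-0.01,1,35,-3,1,-0.01,1,34,-3,1,-0.01,1,35,-2,1,-0.01,1,34,-2,1,-0.01,1,35,-1,1,-0.009,1,35,-1,1,-0.01,1],
)

```text
time: 14.7
tool_pos: [0.4768, 0.2441, 0.1763]
tool_rot: [0.0, 0.679, 0.734, 0.0]
contact_force: [-0.6, -0.9, 0.6]
gripper_width: 1.001
grasp_force: 0.0
```

Emit:
move_arm(
  increments=[24,-1,1,-0.009,1,0,0,0,0,1,0,0,0,0,1,0,0,0,0,1],
)

```text
time: 15.03
tool_pos: [0.4744, 0.2657, 0.1752]
tool_rot: [0.0, 0.676, 0.737, -0.0]
contact_force: [-0.2, -0.9, 0.3]
gripper_width: 0.998
grasp_force: 0.0
```

```bash
python3 - <<'E'
from h import *
st();w=grab('wrist','w7')
s=grab('scene','s7')
im=w['image'].copy();a=.087;c=np.array([.4715,.266])
for u,v in[(23,29.5),(23,-29.5),(-23,29.5),(-23,-29.5)]:
    # box y (59) along world x heading a
    P=c+v/1000*np.array([np.cos(a),np.sin(a)])+u/1000*np.array([-np.sin(a),np.cos(a)])
    q=proj(w,np.r_[P,.111]);print(q);cv2.circle(im,tuple(int(x) for x in q),2,(0,0,255),-1)
cv2.imwrite('pics/w7o.png',np.hstack([im[:,100:540],cv2.resize(s['image'][150:390,230:410],(360,480))]))
E
```

```text
t 15.03 p [0.4744 0.2657 0.1752] yaw 1.6577 R3 [-0.    -0.001 -1.   ] j [ 0.37 -0.1   1.86 -0.    1.38  0.29] w 0.998 g 0.0 F [-0.2 -0.9  0.3]
[372.87408228 223.07854913]
[262.20239913 223.1652176 ]
[369.7625843  300.92077181]
[266.13410898 300.98301507]
```

View pics/w7o.png

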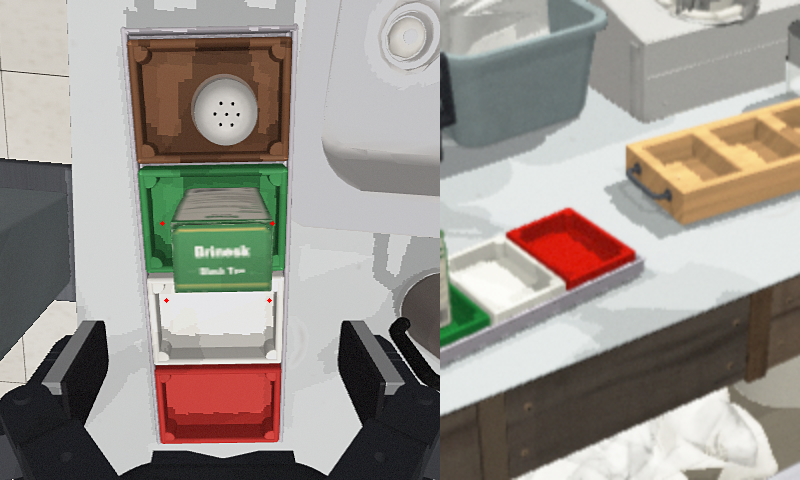

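The tea top face runs from (174,226) to (267,292) in the panel, square to the tool and about 2 mm ahead in +y. The spice dome is at (224,112). The scene panel shows the white and red cups empty. I'll descend 120 mm and grip.

Emit:
move_arm(
  increments=[2,0,25,0,1,0,0,30,0,1,0,0,30,0,1,0,0,25,0,1,0,0,10,0,1,0,0,0,0,1,0,0,0,0,0,0,0,0,0,0],
)

```text
time: 15.8
tool_pos: [0.4759, 0.2685, 0.0575]
tool_rot: [0.001, 0.676, 0.737, 0.002]
contact_force: [-0.4, -0.6, 0.9]
gripper_width: 0.748
grasp_force: 0.0
```

Emit:
move_arm(
  increments=[0,0,0,0,0,0,0,0,0,0,0,0,0,0,0],
)

```text
time: 16.05
tool_pos: [0.4762, 0.2689, 0.058]
tool_rot: [0.001, 0.676, 0.737, 0.002]
contact_force: [0.1, -0.6, 6.1]
gripper_width: 0.676
grasp_force: 64.7
```

```bash
python3 - <<'E'
from h import *
st()
plan([(.4744,.2677,.155,1.658),(.5318,-.15,.158,1.51),(.5318,-.169,.158,1.51)],jaw=0,step=35)
E
```

```text
t 16.05 p [0.4762 0.2689 0.058 ] yaw 1.6578 R3 [ 0.004  0.002 -1.   ] j [ 0.38  0.04  1.93 -0.    1.16  0.29] w 0.676 g 64.7 F [ 0.1 -0.6  6.1]
[0, -1, -32, np.float64(-0.0), 0, -1, 0, -33, np.float64(-0.0), 0, 0, -1, -32, np.float64(-0.0), 0, -32, 2, 0, np.float64(0.011), 0, -32, 2, 0, np.float64(0.011), 0, -32, 2, 0, np.float64(0.011), 0, -32, 3, 0, np.float64(0.011), 0, -32, 3, 0, np.float64(0.012), 0]
[-32, 3, 0, np.float64(0.011), 0, -33, 4, 0, np.float64(0.012), 0, -32, 4, -1, np.float64(0.011), 0, -32, 5, 0, np.float64(0.012), 0, -32, 5, -1, np.float64(0.011), 0, -33, 5, 0, np.float64(0.012), 0, -32, 6, -1, np.float64(0.011), 0, -32, 5, 0, np.float64(0.012), 0]
[-19, 2, 0, np.float64(-0.0), 0]
17 rows; ends [ 0.5322 -0.1686  0.158 ] 1.51
```

Emit:
move_arm(
  increments=[0,0,-22,0,0,0,0,-38,0,0,0,0,-38,0,0,-15,2,0,0.011,0,-32,2,0,0.011,0,-32,2,0,0.011,0,-32,3,0,0.011,0,-32,3,0,0.012,0],
)

```text
time: 16.72
tool_pos: [0.4951, 0.1251, 0.1537]
tool_rot: [0.0, 0.696, 0.718, 0.0]
contact_force: [0.0, -0.6, -0.3]
gripper_width: 0.68
grasp_force: 64.4
```

Emit:
move_arm(
  increments=[-32,3,0,0.011,0,-33,4,0,0.012,0,-32,4,-1,0.011,0,-32,5,0,0.012,0,-32,5,-1,0.011,0,-33,5,0,0.012,0,-32,6,-1,0.011,0,-32,5,0,0.012,0],
)

```text
time: 17.38
tool_pos: [0.53, -0.1337, 0.1569]
tool_rot: [0.0, 0.729, 0.685, 0.0]
contact_force: [1.7, 0.9, 0.2]
gripper_width: 0.678
grasp_force: 64.4
```

Emit:
move_arm(
  increments=[-30,2,0,0,0,-7,0,0,0,0,0,0,0,0,0,0,0,0,0,0,0,0,0,0,0],
)

```text
time: 17.8
tool_pos: [0.5295, -0.168, 0.1562]
tool_rot: [-0.0, 0.728, 0.686, 0.0]
contact_force: [-0.1, 0.4, -1.1]
gripper_width: 0.677
grasp_force: 64.4
```

```bash
python3 - <<'E'
from h import *
st();plan([(.5318,-.169,.066,1.51)],jaw=0,step=25)
E
```

```text
t 17.8 p [ 0.5295 -0.168   0.1562] yaw 1.5108 R3 [-0.     0.001 -1.   ] j [-0.44 -0.05  1.85  0.    1.35 -0.38] w 0.677 g 64.4 F [-0.1  0.4 -1.1]
[0, 1, 23, np.float64(0.0), 0, 0, 0, 22, np.float64(0.0), 0, 0, 1, 23, np.float64(0.0), 0, -1, 0, 22, np.float64(0.001), 0]
4 rows; ends [ 0.5314 -0.1691  0.0662] 1.51
```

Emit:
move_arm(
  increments=[-1,2,23,0,0,0,0,23,0,0,0,0,23,0,0,0,0,20,0,0,0,0,0,0,0,0,0,3,0,0,0,0,0,0,0],
)

```text
time: 18.38
tool_pos: [0.5321, -0.1696, 0.0651]
tool_rot: [0.0, 0.728, 0.686, 0.0]
contact_force: [0.7, 0.3, -0.3]
gripper_width: 0.676
grasp_force: 64.4
```

Emit:
move_arm(
  increments=[0,0,1,0,0,0,0,0,0,0],
)

```text
time: 18.55
tool_pos: [0.5326, -0.1705, 0.065]
tool_rot: [0.001, 0.728, 0.685, 0.001]
contact_force: [-0.3, -0.1, -1.3]
gripper_width: 0.678
grasp_force: 64.4
```

Emit:
move_arm(
  increments=[0,0,2,0,0,0,0,0,0,0,0,0,2,0,0,0,0,0,0,0],
)

```text
time: 18.88
tool_pos: [0.5321, -0.1707, 0.061]
tool_rot: [0.0, 0.728, 0.685, 0.0]
contact_force: [-3.3, 1.1, 6.6]
gripper_width: 0.678
grasp_force: 65.0
```

Tea is seated; release, rise, then plan the spice pick.

Emit:
move_arm(
  increments=[0,0,0,0,1,0,0,0,0,1,0,0,0,0,1,0,0,0,0,1,0,0,-15,0,1,0,0,-38,0,1,0,0,-38,0,1,0,0,-30,0,1],
)

```text
time: 19.55
tool_pos: [0.5318, -0.1704, 0.1826]
tool_rot: [0.001, 0.728, 0.685, 0.0]
contact_force: [0.9, -0.5, 1.3]
gripper_width: 1.004
grasp_force: 0.0
```

```bash
python3 - <<'E'
from h import *
st()
w=load('w7');print('spice from w7 apex',atz(w,(324,108),.101), 'triang',tri([(w,(324,110)),(load('scene0'),((135.5)/3.3-.5+135,350.5/3.3-.5+180))]))
plan([(.469,.342,.13,1.665)],step=36)
E
```

```text
t 19.55 p [ 0.5318 -0.1704  0.1826] yaw 1.5098 R3 [ 0.001 -0.001 -1.   ] j [-0.44 -0.07  1.82  0.    1.39 -0.38] w 1.004 g 0.0 F [ 0.9 -0.5  1.3]
spice from w7 apex [0.46790284 0.34719526 0.101     ] triang (array([0.4672873 , 0.34379966, 0.09341094]), [np.float64(0.0024848919670867288), np.float64(0.0024848919670868008)])
[34, -6, 4, np.float64(-0.01), 1, 34, -6, 3, np.float64(-0.01), 1, 34, -6, 4, np.float64(-0.01), 1, 34, -5, 3, np.float64(-0.01), 1, 34, -5, 4, np.float64(-0.01), 1, 34, -5, 3, np.float64(-0.011), 1, 34, -4, 4, np.float64(-0.01), 1, 34, -4, 3, np.float64(-0.011), 1]
[34, -3, 4, np.float64(-0.01), 1, 34, -3, 3, np.float64(-0.011), 1, 34, -3, 4, np.float64(-0.01), 1, 35, -2, 3, np.float64(-0.011), 1, 34, -2, 4, np.float64(-0.01), 1, 35, -2, 3, np.float64(-0.011), 1, 34, -1, 4, np.float64(-0.01), 1]
15 rows; ends [0.4693 0.3415 0.1296] 1.665
```

Emit:
move_arm(
  increments=[20,-4,0,-0.01,1,34,-6,3,-0.01,1,34,-6,4,-0.01,1,34,-5,3,-0.01,1,34,-5,4,-0.01,1,34,-5,3,-0.011,1,34,-4,4,-0.01,1,34,-4,3,-0.011,1],
)

```text
time: 20.22
tool_pos: [0.498, 0.0902, 0.1559]
tool_rot: [-0.0, 0.7, 0.715, -0.0]
contact_force: [1.1, -0.3, -0.5]
gripper_width: 0.997
grasp_force: 0.0
```

Emit:
move_arm(
  increments=[34,-3,4,-0.01,1,34,-3,3,-0.011,1,34,-3,4,-0.01,1,35,-2,3,-0.011,1,34,-2,4,-0.01,1,35,-2,3,-0.011,1,34,-1,4,-0.01,1,16,-3,4,0,1],
)

```text
time: 20.88
tool_pos: [0.465, 0.3465, 0.1272]
tool_rot: [-0.0, 0.672, 0.74, 0.001]
contact_force: [0.6, -0.0, 0.0]
gripper_width: 1.0
grasp_force: 0.0
```

Emit:
move_arm(
  increments=[0,0,0,0,1,0,0,0,0,1,0,0,0,0,1,0,0,0,0,1],
)

```text
time: 21.22
tool_pos: [0.4661, 0.3421, 0.1275]
tool_rot: [0.0, 0.674, 0.739, 0.0]
contact_force: [0.4, 0.5, -0.4]
gripper_width: 1.006
grasp_force: 0.0
```

```bash
python3 - <<'E'
from h import *
st();w=grab('wrist','w8');t=grab('top','t8')
im=w['image'].copy()
q=proj(w,(.468,.3445,.101));print(q);cv2.circle(im,tuple(int(v) for v in q),2,(255,0,0),-1)
cv2.imwrite('pics/w8o.png',np.vstack([cv2.resize(im,(440,330))[:, :],cv2.resize(t['image'][195:295,320:510],(440,232))]))
E
```

```text
t 21.22 p [0.4661 0.3421 0.1275] yaw 1.6634 R3 [ 0. -0. -1.] j [ 0.5   0.03  1.82 -0.    1.3   0.41] w 1.006 g 0.0 F [ 0.4  0.5 -0.4]
[327.52559299 289.97123315]
```

View pics/w8o.png

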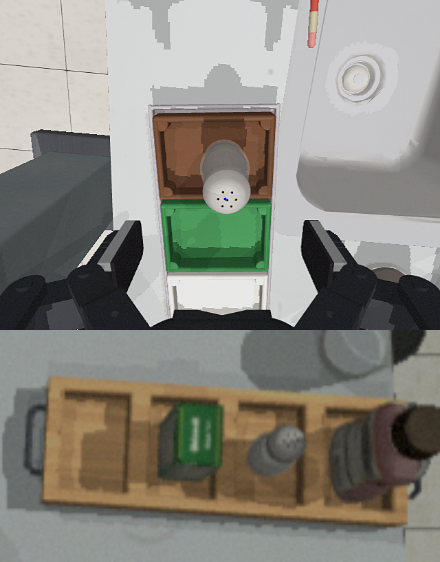

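The spice dome's hole pattern is at (227,199), exactly on the predicted dot. The lower panel shows tea, salt and bottle standing in pockets 2–4. I'll descend and grip.

Emit:
move_arm(
  increments=[2,2,25,0,1,0,0,25,0,1,0,0,24,0,1,0,0,10,0,1,0,0,0,0,1,0,0,0,0,0,0,0,0,0,0,0,0,0,0,0],
)

```text
time: 21.98
tool_pos: [0.4689, 0.346, 0.0455]
tool_rot: [0.001, 0.673, 0.739, 0.002]
contact_force: [-0.1, 0.1, 0.7]
gripper_width: 0.608
grasp_force: 0.0
```

Emit:
move_arm(
  increments=[0,0,0,0,0,0,0,0,0,0,0,0,0,0,0,0,0,0,0,0],
)

```text
time: 22.32
tool_pos: [0.4685, 0.3461, 0.0458]
tool_rot: [0.0, 0.673, 0.74, 0.001]
contact_force: [-2.6, 0.0, 5.1]
gripper_width: 0.433
grasp_force: 59.3
```

```bash
python3 - <<'E'
from h import *
st()
plan([(.468,.344,.14,1.663),(.5369,-.065,.145,1.51),(.5369,-.0855,.145,1.51)],jaw=0,step=35)
E
```

```text
t 22.32 p [0.4685 0.3461 0.0458] yaw 1.665 R3 [ 0.002  0.001 -1.   ] j [0.51 0.14 1.85 0.   1.15 0.41] w 0.433 g 59.3 F [-2.6  0.   5.1]
[-1, 0, -31, np.float64(0.001), 0, -1, 0, -32, np.float64(0.0), 0, 0, -1, -31, np.float64(0.001), 0, -34, 3, 0, np.float64(0.013), 0, -34, 3, 0, np.float64(0.013), 0, -34, 3, -1, np.float64(0.013), 0, -34, 4, 0, np.float64(0.013), 0, -34, 4, -1, np.float64(0.013), 0]
[-35, 5, 0, np.float64(0.013), 0, -34, 5, -1, np.float64(0.012), 0, -34, 6, 0, np.float64(0.013), 0, -34, 6, -1, np.float64(0.012), 0, -34, 7, 0, np.float64(0.013), 0, -35, 7, -1, np.float64(0.012), 0, -34, 8, 0, np.float64(0.013), 0, -20, 1, 0, np.float64(-0.0), 0]
16 rows; ends [ 0.5372 -0.0851  0.1448] 1.51
```

Emit:
move_arm(
  increments=[0,0,-20,0,0,0,0,-38,0,0,0,0,-38,0,0,-15,2,0,0.013,0,-34,3,0,0.013,0,-34,3,-1,0.013,0,-34,4,0,0.013,0,-34,4,-1,0.013,0],
)

```text
time: 22.98
tool_pos: [0.4933, 0.1945, 0.1421]
tool_rot: [0.0, 0.697, 0.717, 0.001]
contact_force: [0.1, -1.2, -0.5]
gripper_width: 0.438
grasp_force: 59.8
```

Emit:
move_arm(
  increments=[-35,5,0,0.013,0,-34,5,-1,0.012,0,-34,6,0,0.013,0,-34,6,-1,0.012,0,-34,7,0,0.013,0,-35,7,-1,0.012,0,-34,8,0,0.013,0,-28,2,0,0,0],
)

```text
time: 23.65
tool_pos: [0.5363, -0.0753, 0.1455]
tool_rot: [0.001, 0.728, 0.685, 0.001]
contact_force: [-0.5, -0.6, -0.2]
gripper_width: 0.435
grasp_force: 59.8
```

Emit:
move_arm(
  increments=[-12,0,0,0,0,0,0,0,0,0,0,0,0,0,0,0,0,0,0,0],
)

```text
time: 23.98
tool_pos: [0.5346, -0.0837, 0.1444]
tool_rot: [-0.0, 0.727, 0.686, 0.0]
contact_force: [0.2, 0.0, -1.4]
gripper_width: 0.431
grasp_force: 59.8
```

```bash
python3 - <<'E'
from h import *
st();plan([(.5369,-.0855,.054,1.51)],jaw=0,step=25)
E
```

```text
t 23.98 p [ 0.5346 -0.0837  0.1444] yaw 1.5127 R3 [ 0.     0.001 -1.   ] j [-0.29 -0.08  1.89  0.    1.33 -0.24] w 0.431 g 59.8 F [ 0.2  0.  -1.4]
[0, 1, 23, np.float64(0.001), 0, -1, 0, 22, np.float64(0.001), 0, 0, 1, 23, np.float64(0.0), 0, -1, 0, 22, np.float64(0.001), 0]
4 rows; ends [ 0.5365 -0.0858  0.0544] 1.51
```

Emit:
move_arm(
  increments=[-1,2,23,0,0,0,0,22,0,0,0,0,23,0,0,0,0,20,0,0,0,0,2,0,0,0,0,0,0,0,0,0,0,0,0],
)

```text
time: 24.57
tool_pos: [0.5374, -0.0852, 0.0554]
tool_rot: [0.001, 0.727, 0.686, 0.0]
contact_force: [0.0, 1.0, -0.4]
gripper_width: 0.429
grasp_force: 59.8
```

Emit:
move_arm(
  increments=[0,0,2,0,0,0,0,0,0,0,0,0,2,0,0,0,0,0,0,0],
)

```text
time: 24.9
tool_pos: [0.537, -0.086, 0.0508]
tool_rot: [0.0, 0.728, 0.686, 0.0]
contact_force: [-0.1, -0.0, -1.3]
gripper_width: 0.435
grasp_force: 59.8
```

Emit:
move_arm(
  increments=[0,0,2,0,0,0,0,0,0,0,0,0,1,0,0,0,0,0,0,0],
)

```text
time: 25.23
tool_pos: [0.5372, -0.0863, 0.0488]
tool_rot: [0.0, 0.728, 0.686, 0.0]
contact_force: [-3.2, -0.1, 6.7]
gripper_width: 0.432
grasp_force: 61.2
```

Spice is seated; release and retreat up and back over the rail side.

Emit:
move_arm(
  increments=[0,0,0,0,1,0,0,0,0,1,0,0,0,0,1,0,0,0,0,1,0,0,0,0,1,0,0,-30,0,1,0,0,-38,0,1,0,0,-38,0,1],
)

```text
time: 25.9
tool_pos: [0.5354, -0.0855, 0.1529]
tool_rot: [-0.002, 0.728, 0.686, -0.001]
contact_force: [0.1, -1.2, 0.0]
gripper_width: 0.999
grasp_force: 0.0
```

Emit:
move_arm(
  increments=[0,0,-38,0,1,0,0,-30,0,1,38,0,0,0,1,38,0,0,0,1,38,0,0,0,1,38,0,0,0,1,38,0,0,0,1,0,0,0,0,1],
)

```text
time: 26.57
tool_pos: [0.5474, 0.1093, 0.2212]
tool_rot: [-0.001, 0.726, 0.688, 0.001]
contact_force: [0.8, -1.3, -0.5]
gripper_width: 1.003
grasp_force: 0.0
```

```bash
python3 - <<'E'
from h import *
st();t=grab('top','t9');s=grab('scene','s9')
cv2.imwrite('pics/fin.png',np.vstack([cv2.resize(t['image'][165:295,310:510],(520,338)),cv2.resize(s['image'][130:330,290:610],(400,250))[:, :].copy() if 0 else cv2.copyMakeBorder(cv2.resize(s['image'][130:330,290:610],(400,250)),0,0,0,120,cv2.BORDER_CONSTANT)]))
E
```

```text
t 26.57 p [0.5474 0.1093 0.2212] yaw 1.518 R3 [-0.     0.003 -1.   ] j [ 0.06 -0.1   1.78  0.    1.46  0.11] w 1.003 g 0.0 F [ 0.8 -1.3 -0.5]
```

View pics/fin.png

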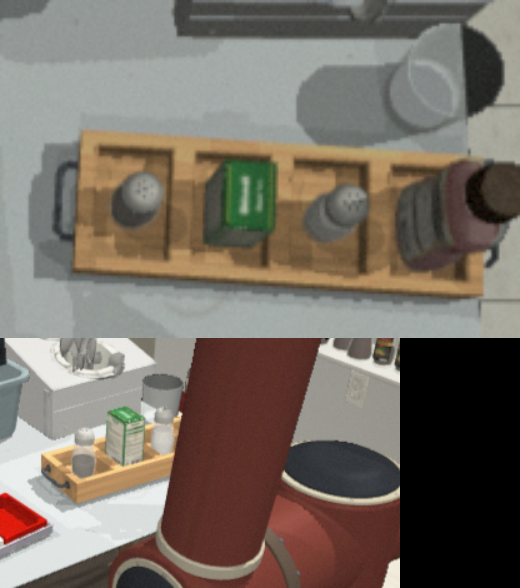

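The final views show spice (140,195), tea (240,200), salt (340,210) and the bottle (450,215) upright in pockets 1–4, with the glass still standing at (430,90). I'll hand the job in.

```bash
python3 -c "
from plant import manip
print(manip.job_done())"
```

```text
the job is handed in; nothing more can be done
None
```

All four items stand upright in the caddy in rail order (spice, tea, salt, sauce from left to right), the glass was left where it stood, and the job was handed in at about 27 s of the 112 s allowed; no verdict was returned.

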